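# Spring the idler roller into the extruder outfeed

## Robot

A 6-joint arm with a two-finger parallel gripper is mounted at the origin on the work surface. World frame = base frame: x ahead of the robot, y to its left, z up, the work surface at z = 0. Lengths are in m, angles in rad, forces in N, time in s.
With the tool pointing down it reaches from about 0.325 to 0.775 m from the base axis. Payload 9.3 kg.
Tool frame: the origin (TCP) lies at the very end of the fingers, on their centre line; the grasp point (between the pads) lies 19 mm behind it (arm.hold_point_z is the distance from the TCP to the grasp point, in m); z points along the fingers, x is the direction in which the jaws open and shut, and the axes are right-handed (so a half turn about z gives the same grasp; the last joint's range is limited). The gripper opens to 85 mm and grips with 20 to 120 N. Pads are 22 mm wide; open, the fingers measure 114 mm over their backs; the gripper's body (76 mm by 85 mm) begins 54 mm behind the grasp point. The pads swing forward as they close: fully open they stand 13 mm farther back than shut.
Start: joints at [-1.452, 0.259, 0.021, 1.334, 0, 1.418], TCP at [0.148, -0.53, 0.231] pointing down, gripper open.
Joint ranges: [-3.04, 3.04], [-0.91, 1.82], [-1.04, 1.36], [-1.92, 1.95], [-1.52, 1.45], [-3.14, 3.14]. Speed limits (rad/s): [2.22, 2.22, 2.79, 3.14, 3.14, 3.14].

## Interface

Orientations are given as a rotation vector (axis times angle).
In Python, from rig import telemetry, viewer, order, silhouettes, tip_of, arm gives the robot as it stands.
- The arm moves only by the shell command python3 -m pendant 'ROWS' [OPENING]. ROWS is JSON, a list of rows, each a list of 4 numbers: the shift along the tool's x, y, z in m, then the turn about the tool's z in degrees. In form: [[x, y, z, turn], ...]. A call has 1 to 5 rows; each row shifts and turns the pose as measured when the row begins, along the tool's axes as they then stand; what a row does not reach is not made up. A row lasts 1/12 s, in which the tool goes at most 41.7 mm and 7.16 degrees, less where a joint would pass 70% of its speed; a pose out of reach is approached as far as the arm can. A call with a gripper value outside its range is refused whole. OPENING is the opening, from 0 (shut) to 1 (fully open), set as the call begins (- or left out, the last holds). The fingers move at their own pace and stop on an object; the grip force is fixed at half the most. Time passes only in rows, so rows that do not move let the fingers close. It gives the time, the measured TCP pose, the force and the opening at its end, in the units of the state.
- telemetry.read_state(): the state, without advancing time (a new reading comes with each control period).
- viewer.snapshot(name): name is "side" or "top" or "wrist"; returns a dict with "image" (480x640x3 uint8, red, green, blue), "fx", "fy", "cx", "cy" (pixels), "k1" (the pictures are not rectified: a ray, as slopes to the right and down, at radius r is drawn at 1 + k1 r^2 times it, then the intrinsics apply), "R" (3x3) and "t" (3): a world point X has camera coordinates R X + t. Camera axes: x right, y down, z forward; pixel columns grow to the right and rows downward; lengths in m; the calibration is good to about 2 mm. A picture is of the moment at which its call begins. There is no depth.
- order.sign_off(): hands the job in, once; it reports no verdict.
Trained networks look in a picture, given as the dict that the camera call returned (one of the last four; its "shot" number tells which), for a name from the list of things; names that differ only in an ending like _2 or _b are one class to them, and where a whole thing is asked for, a point or a joint stands for the part that bears it (a point fixed in the world has none). Each returns a list of dicts, best first, with "confidence" (0 to 1); they miss things now and then, are a little off and sometimes report something else, mostly with a low value. They report only what shows in the picture. A call takes as long as a camera call. They do not tell look-alikes from the thing itself.
- silhouettes(picture, name): "region" (480x640 bool, what is visible of it) and "uv" ([column, row] in pixels, amid what is visible of it).
- tip_of(picture, name): "uv" ([column, row] in pixels: a listed point, or the origin of a listed thing).
The state is a dict: "time_s": time; "qpos": joint angles; "joint_vel": joint speeds; "tau": joint torques, N m; "eef_pos": TCP position; "eef_rot": TCP orientation; "wrist_force": force on the tool from outside, world axes, zero at the start; "moment": the same for the moment, N m; "grip_width": opening from 0.0 (shut) to 1.0 (fully open).
Only numpy, scipy, OpenCV 4.12 (cv2) and the standard library are available. Lean on these libraries where they do the work, as an engineer would, in place of code of your own. Each camera call takes 0.05 s, during which the arm holds its last target.

## Task

The blue outfeed frame for the clay-strip extruder is missing its middle roller. Pinch the two orange ears of the sprung roller unit so that its end pins draw in, set the unit upright between the two blue cheeks, and let go so that both pins spring fully out into the yellow-framed recesses and the unit stands on the bed of the frame. Leave the other things on the bench where they are.

Things in the scene. Friction and masses are not known exactly. Their poses are not given: they have to be found in the camera images.
- roller: Loose sprung roller unit, about 0.4 kg, standing upright. Dark steel foot plate 40 (x) by 66 (y) by 7 mm; on it a white roller, diameter 30, 34 mm long, axis along y 24 mm above the underside. At each y end a sprung slide: steel strip with an orange ear on top and a brass pin pointing outwards. Origin: centre of the underside, z up. Either end may go to either cheek.
- ears (a point): Point midway between the orange ears, 65 mm above the unit's underside; axes as the unit. Each ear is 24 mm wide (x), 3 mm thick, 52 to 78 mm above the underside. Outer faces at y = +-33 mm free (66 mm apart), +-24 mm (48 apart) pinched fully, against a stop. Pinch them from above, fingers closing along y, past the stop; the unit can be lifted so.
- pin_a (a joint): How far the slide (ear and pin) at the unit's +y end is pressed in: 0 = fully out, 0.009 m = fully in. Its spring pushes out with about 5 N at 0, 12 N fully in. The round-nosed brass pin, 10 mm thick, lies along y 24 mm above the unit's underside; its tip is 50 mm from the unit's middle when out, 41 mm when fully in.
- pin_b (a joint): The same for the slide at the unit's -y end.
- frame: Fixed outfeed frame: base plate 210 (x) by 130 (y) mm, its top (the bed) 10 mm above the bench. Two blue cheeks along x, at y = +-44 to +-56 mm (gap 88 mm), tops 48 mm above the bench. Two fixed aluminium rollers, diameter 28 mm, cross the gap at x = +-65 mm, tops 49 mm above the bench. Origin: centre of the base plate's underside; x along the cheeks, z up. The unit belongs mid-gap at x = 0.
- recess_a (a point): Middle of the mouth of the yellow-framed recess in the +y cheek, on its inner face: 35 mm above the bench, x = 0, y = +44 mm in the frame. The recess goes right through the 12 mm cheek, 20 mm wide along x, 16 mm high (27 to 43 mm above the bench). With the unit's foot on the bed the pins are 34 mm above the bench, inside it. Yellow shows on the cheek's top above it.
- recess_b (a point): The same in the -y cheek, at y = -44 mm.
- mug: Bystander: terracotta mug; leave it where it stands. 76 mm across, 85 mm tall. Origin: centre of its underside.
- bowl: Bystander: blue bowl; leave it where it stands. 130 mm across, 55 mm tall. Origin: centre of its underside.
- glaze_jar: Bystander: small glaze jar; leave it where it stands. 40 mm across, 55 mm tall. Origin: centre of its underside.
- water: Bystander: water bottle; leave it where it stands. 62 mm across, 190 mm tall. Origin: centre of its underside.
- brush: Bystander: brush; leave it where it stands. Lying on the bench, about 200 mm long. Origin: centre of its underside.
- rib: Bystander: wooden rib; leave it where it stands. 100 by 55 by 8 mm, lying flat. Origin: centre of its underside.
- vase: Bystander: terracotta vase; leave it where it stands. 84 mm across, 120 mm tall. Origin: centre of its underside.
Not all that is in view belongs to the job. Of the things that look like the roller, the middle-sized one is meant.

How it is judged:
At the end, for the whole second after the job is handed in: The unit stands still and upright (0.08 rad) on the bed, its y along the frame's y (0.12 rad, either way round), its origin within 7 mm along and 4.5 mm across of the frame's middle and 7 to 15.5 mm above the bench, both pins within 2 mm of fully out, in the recesses (x of roller in the frame of frame between -0.007 and 0.007 m and y of roller in the frame of frame between -0.0045 and 0.0045 m and z of roller in the frame of frame between 0.007 and 0.0155 m and angle between roller's own z axis and vertical below 0.08 rad and angle between the y axis of roller and the y axis of frame, either way round below 0.12 rad and value of joint each of pin_a, pin_b below 0.002 m and linear speed of roller below 0.02 m/s); the robot touches nothing.
It fails at once if another thing on the bench (mug, bowl, jar, bottle, brush, rib, vase) is moved more than 30 mm (distance of any of mug, bowl, glaze_jar, water, brush, rib, vase from where it was at the start of the episode above 0.03 m).
It also fails if it takes over 48 s, if anything falls off the work surface, if the arm or the gripper's body presses on something with over 40 N, if the wrist force passes 120 N, or if a joint passes its speed limit or range.

## Working session

There is one attempt and no reset: what is moved stays moved. The work goes in short steps, Python scripts to look and compute and a shell command to move; the robot and the scene stay as the last step left them, time stands still between calls to the robot, and variables do not carry over. Pictures are saved under pics/ and viewed, and the job is handed in when it is done.

```bash
ls; mkdir -p pics
cat > h.py <<'E'
import numpy as np, cv2
from rig import telemetry, viewer, order, silhouettes, tip_of, arm
def snap(n,f=None):
    p=viewer.snapshot(n)
    if f: cv2.imwrite('pics/'+f+'.png',p['image'][:,:,::-1])
    return p
def ray(p,uv):
    xd=np.array([(uv[0]-p['cx'])/p['fx'],(uv[1]-p['cy'])/p['fy']])
    x=xd.copy()
    for _ in range(30): x=xd/(1+p['k1']*(x@x))
    R=np.array(p['R']);t=np.array(p['t'])
    return -R.T@t, R.T@np.array([x[0],x[1],1.])
def atz(p,uv,z):
    c,d=ray(p,uv); return c+d*(z-c[2])/d[2]
def proj(p,X):
    c=np.array(p['R'])@np.array(X)+np.array(p['t']); x=c[:2]/c[2]
    x=x*(1+p['k1']*(x@x)); return np.array([x[0]*p['fx']+p['cx'],x[1]*p['fy']+p['cy']])
def tri(obs):
    A=np.zeros((3,3));b=np.zeros(3)
    for p,uv in obs:
        c,d=ray(p,uv);d/=np.linalg.norm(d);M=np.eye(3)-np.outer(d,d);A+=M;b+=M@c
    return np.linalg.solve(A,b)
E
python3 - <<'E'
from h import *
for n in ['top','side','wrist']:
    p=snap(n,n+'0'); print(n,[p[k] for k in('fx','k1')],(-np.array(p['R']).T@p['t']).round(3))
    for nm in ['roller','frame']:
        for d in silhouettes(p,nm): print(' sil',nm,np.round(d['uv']),round(d['confidence'],2),d['region'].sum())
    for nm in ['roller','ears','frame','recess_a']:
        for d in tip_of(p,nm): print(' tip',nm,np.round(d['uv'],1),round(d['confidence'],2), atz(p,d['uv'],{'roller':0,'ears':.065,'frame':0,'recess_a':.035}[nm]).round(3))
s=telemetry.read_state();print(s)
E
```

```text
pics
top [591.9460213241073, -0.07704884174573488] [ 0.306 -0.012  1.389]
 sil roller [226. 254.] 0.64 517
 sil roller [237. 206.] 0.64 276
 sil roller [187. 309.] 0.6 1064
 sil frame [387. 278.] 0.57 4817
 tip roller [227.  253.2] 0.75 [0.544 0.222 0.   ]
 tip roller [189.3 308.1] 0.6 [0.403 0.292 0.   ]
 tip roller [241.2 207.6] 0.58 [0.659 0.205 0.   ]
 tip ears [231.9 202.1] 0.83 [0.653 0.218 0.065]
 tip ears [183.4 304.1] 0.68 [0.406 0.292 0.065]
 tip ears [219.9 249.5] 0.67 [0.539 0.229 0.065]
 tip frame [387.4 275.1] 0.57 [ 0.536 -0.164  0.   ]
 tip recess_a [412.  271.8] 0.72 [ 0.544 -0.216  0.035]
 tip recess_a [369.  274.9] 0.55 [ 0.526 -0.117  0.035]
side [443.4551630532989, -0.0024164036503285867] [0.113 0.73  0.944]
 sil roller [325. 361.] 0.79 1251
 sil roller [261. 296.] 0.64 230
 sil roller [293. 315.] 0.62 524
 sil roller [198. 353.] 0.42 2299
 sil frame [372. 230.] 0.87 2583
 tip roller [324.3 368.3] 0.73 [0.403 0.289 0.   ]
 tip roller [292.  323.1] 0.56 [0.542 0.23  0.   ]
 tip ears [293.1 305.6] 0.83 [0.541 0.221 0.065]
 tip ears [324.6 351.2] 0.8 [0.406 0.284 0.
[... 273 characters left out ...]
5 -0.511  0.374]
{'time_s': 1.05, 'qpos': array([-1.45156479e+00,  2.58571985e-01,  2.14963353e-02,  1.33368419e+00,
        1.13283798e-05,  1.41822293e+00]), 'joint_vel': array([ 1.43733845e-03,  6.43025061e-04,  1.11459311e-03, -7.72912273e-04,
        7.39232693e-04,  2.60583716e-05]), 'tau': array([ 1.00966517e-03, -5.55388534e+01,  3.44747150e+01,  9.74048198e-04,
       -1.15216026e-04, -1.50241488e-05]), 'eef_pos': array([ 0.14767153, -0.52980391,  0.23129251]), 'eef_rot': array([ 2.50191489e+00, -1.89997658e+00,  5.26319686e-05]), 'wrist_force': array([ 1.17903412, -0.48475122,  0.15155046]), 'moment': array([-0.02591659,  0.01579267,  0.01667324]), 'grip_width': 1.0018162510717954}
```

View pictures.

View pics/top0.png

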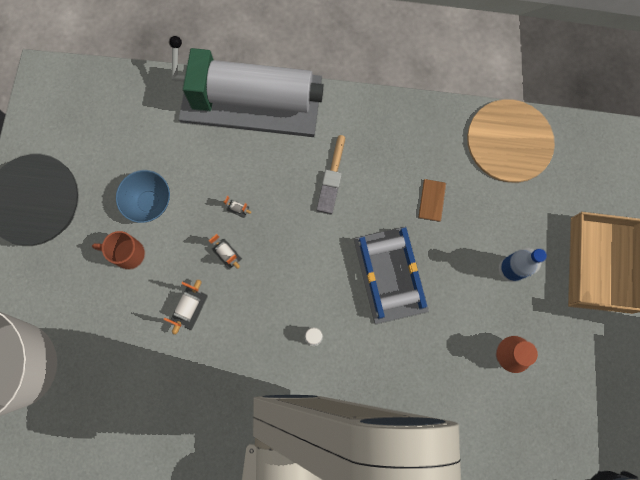

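View pics/side0.png

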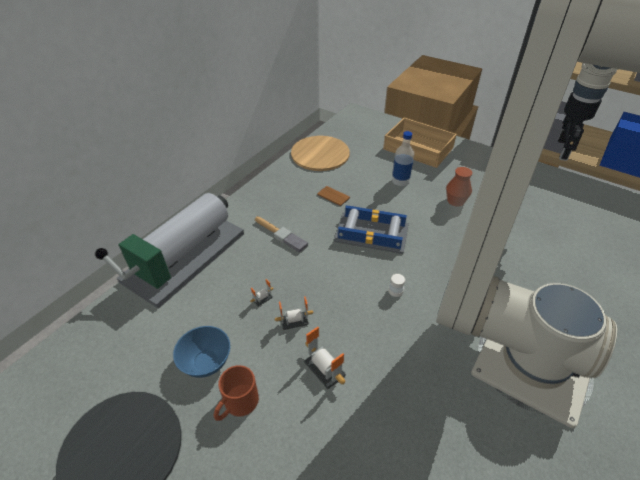

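View pics/wrist0.png

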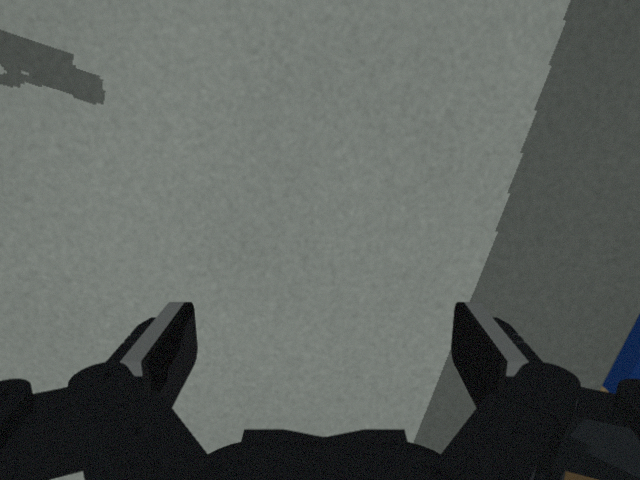

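Run:
```python
from h import *
a=cv2.imread('pics/top0.png');b=cv2.imread('pics/side0.png')
c=np.hstack([cv2.resize(a[225:280,200:255],(390,390),interpolation=3),cv2.resize(b[290:335,270:320],(400,390),interpolation=3)])
d=np.hstack([cv2.resize(a[220:325,350:435],(390,480),interpolation=3),cv2.resize(b[195:255,330:415],(400,480),interpolation=3)])
cv2.imwrite('pics/c1.png',c);cv2.imwrite('pics/c2.png',d)
```

```text
(no output)
```

View pics/c1.png

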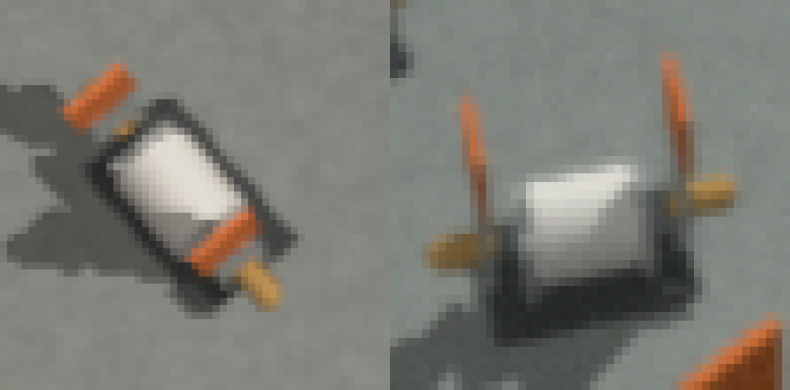

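View pics/c2.png

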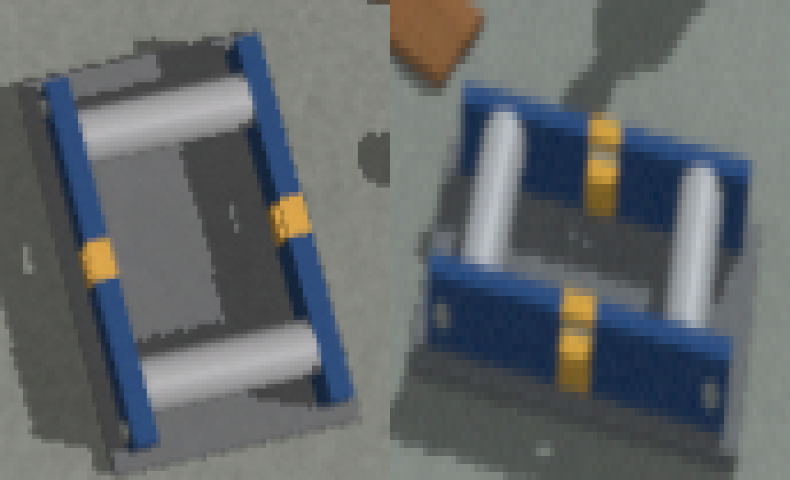

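```bash
cat >> h.py <<'E'
def blobs(p,lo,hi,box,mn=6):
    im=p['image'];x0,y0,x1,y1=box
    hsv=cv2.cvtColor(np.ascontiguousarray(im),cv2.COLOR_RGB2HSV)
    m=cv2.inRange(hsv,lo,hi);k=np.zeros_like(m);k[y0:y1,x0:x1]=m[y0:y1,x0:x1]
    n,l,s,c=cv2.connectedComponentsWithStats(k)
    return [(s[i,4],c[i]) for i in range(1,n) if s[i,4]>=mn]
E
python3 - <<'E'
from h import *
p=snap('top');s=snap('side')
r=[]
for a,c in blobs(p,(3,150,120),(14,255,255),(200,225,255,280)): X=atz(p,c,.07);r.append(X);print('ear top',a,c.round(1),X.round(4))
for a,c in blobs(s,(3,150,120),(14,255,255),(270,290,317,327)): print('ear side',a,c.round(1),atz(s,c,.065).round(4))
f=[]
for a,c in blobs(p,(15,120,120),(30,255,255),(355,225,430,325)): X=atz(p,c,.048);f.append(X);print('yel',a,c.round(1),X.round(4))
for a,c in blobs(s,(15,120,120),(30,255,255),(335,195,415,255)): print('yel side',a,c.round(1),atz(s,c,.045).round(4))
for e in (p,s):
  for nm in('ears','recess_a','roller','frame'):
    print(nm,[(d['uv'].round(1) if hasattr(d['uv'],'round') else d['uv'],round(d['confidence'],2)) for d in tip_of(e,nm)])
def yaw(a,b): d=b-a; return np.degrees(np.arctan2(d[1],d[0])),np.linalg.norm(d[:2]),(a+b)/2
print(yaw(*r[:2]),yaw(*f[:2]))
w=telemetry.read_state(); from scipy.spatial.transform import Rotation as Ro
print(Ro.from_rotvec(w['eef_rot']).as_matrix().round(3))
E
```

```text
ear top 37 [213.4 238.4] [0.562  0.2465 0.07  ]
ear top 32 [231.3 258.7] [0.5201 0.199  0.07  ]
ear side 8 [305.4 301.8] [0.5228 0.1948 0.065 ]
yel 59 [412.8 267.1] [ 0.5533 -0.2148  0.048 ]
yel 54 [371.1 276.6] [ 0.5201 -0.1215  0.048 ]
yel side 19 [375.5 211.3] [ 0.5544 -0.2221  0.045 ]
yel side 27 [374.4 217.1] [ 0.544  -0.1966  0.045 ]
yel side 22 [369.6 233.4] [ 0.5206 -0.126   0.045 ]
yel side 29 [368.8 238.9] [ 0.5113 -0.1044  0.045 ]
ears [([222.7, 245.6], 0.96), ([236.3, 203.3], 0.58), ([181.3, 302.9], 0.57)]
recess_a [([372.0, 274.0], 0.93), ([412.8, 268.8], 0.69)]
roller [([228.1, 253.2], 0.98), ([189.4, 307.4], 0.95), ([238.9, 208.8], 0.74), ([433.0, 199.9], 0.48)]
frame [([390.7, 275.1], 0.9)]
ears [([257.8, 287.8], 0.75), ([325.1, 346.4], 0.73), ([292.5, 307.5], 0.63)]
recess_a [([368.1, 234.6], 0.89), ([375.2, 215.9], 0.58)]
roller [([259.7, 295.7], 0.79), ([325.0, 365.6], 0.7), ([295.6, 322.0], 0.6)]
frame [([370.3, 232.9], 0.9)]
(np.float64(-131.37856601126612), np.float64(0.06331910385651296), array([0.54102685, 0.22277538, 0.07      ])) (np.float64(109.56680301157284), np.float64(0.0989981301953003), array([ 0.53670714, -0.16818057,  0.048     ]))
[[ 0.268 -0.963  0.   ]
 [-0.963 -0.268  0.   ]
 [-0.    -0.    -1.   ]]
```

```bash
cat >> h.py <<'E'
from scipy.spatial.transform import Rotation as Ro
def plan(xyz,alpha,n,st=None):
    """rows to reach; alpha deg tool-x heading (world), tool down"""
    w=telemetry.read_state();M=Ro.from_rotvec(w['eef_rot']).as_matrix()
    a0=np.degrees(np.arctan2(M[1,0],M[0,0]));da=(alpha-a0+180)%360-180
    print('now',w['eef_pos'].round(4),'a',a0.round(2),'tilt',np.degrees(np.arccos(-M[2,2])).round(2),'f',w['wrist_force'].round(1),'g',round(w['grip_width'],3),'t',round(w['time_s'],2),'q',w['qpos'].round(2))
    d=(np.array(xyz)-w['eef_pos'])/n
    rows=[]
    for i in range(n):
        a=np.radians(a0+da*i/n); tx=np.array([np.cos(a),np.sin(a),0]);ty=np.array([np.sin(a),-np.cos(a),0])
        rows.append([round(float(d@tx),4),round(float(d@ty),4),round(float(-d[2]),4),round(-da/n,2)])
    for i in range(0,n,5): print(rows[i:i+5])
E
python3 -c "
from h import *
plan([.541,.223,.2],48.6,22)"
```

```text
now [ 0.1476 -0.5298  0.2313] a -74.43 tilt 0.0 f [ 0.2 -0.2 -0.4] g 1.0 t 1.55 q [-1.45  0.26  0.02  1.33  0.    1.42]
[[-0.0282, -0.0264, 0.0014, np.float64(-5.59)], [-0.0255, -0.029, 0.0014, np.float64(-5.59)], [-0.0225, -0.0314, 0.0014, np.float64(-5.59)], [-0.0193, -0.0334, 0.0014, np.float64(-5.59)], [-0.016, -0.0351, 0.0014, np.float64(-5.59)]]
[[-0.0125, -0.0365, 0.0014, np.float64(-5.59)], [-0.0089, -0.0376, 0.0014, np.float64(-5.59)], [-0.0052, -0.0383, 0.0014, np.float64(-5.59)], [-0.0014, -0.0386, 0.0014, np.float64(-5.59)], [0.0024, -0.0385, 0.0014, np.float64(-5.59)]]
[[0.0061, -0.0381, 0.0014, np.float64(-5.59)], [0.0098, -0.0373, 0.0014, np.float64(-5.59)], [0.0134, -0.0362, 0.0014, np.float64(-5.59)], [0.0168, -0.0347, 0.0014, np.float64(-5.59)], [0.0201, -0.0329, 0.0014, np.float64(-5.59)]]
[[0.0233, -0.0308, 0.0014, np.float64(-5.59)], [0.0262, -0.0284, 0.0014, np.float64(-5.59)], [0.0288, -0.0257, 0.0014, np.float64(-5.59)], [0.0312, -0.0228, 0.0014, np.float64(-5.59)], [0.0332, -0.0196, 0.0014, np.float64(-5.59)]]
[[0.035, -0.0163, 0.0014, np.float64(-5.59)], [0.0364, -0.0128, 0.0014, np.float64(-5.59)]]
```

```bash
python3 -m pendant '[[-0.028,-0.026,0,-5.6],[-0.025,-0.029,0,-5.6],[-0.022,-0.031,0,-5.6],[-0.019,-0.033,0,-5.6],[-0.016,-0.035,0,-5.6]]' 1
python3 -m pendant '[[-0.012,-0.036,0,-5.6],[-0.009,-0.038,0,-5.6],[-0.005,-0.038,0,-5.6],[-0.001,-0.039,0,-5.6],[0.002,-0.039,0,-5.6]]'
python3 -c "
from h import *
plan([.541,.223,.2],48.6,14)"
```

```text
time_s: 1.97
eef_pos: [0.2353, -0.3606, 0.2284]
eef_rot: [-2.892, 1.226, 0.002]
wrist_force: [0.5, -0.7, -0.0]
grip_width: 0.998
time_s: 2.38
eef_pos: [0.3236, -0.1793, 0.229]
eef_rot: [3.107, -0.455, 0.002]
wrist_force: [1.4, 0.1, 0.3]
grip_width: 1.001
now [ 0.3236 -0.1793  0.229 ] a -16.67 tilt 0.11 f [1.4 0.1 0.3] g 1.001 t 2.38 q [-0.73 -0.05 -0.34  1.28 -0.    1.13]
[[0.0066, -0.032, 0.0021, np.float64(-4.66)], [0.0092, -0.0313, 0.0021, np.float64(-4.66)], [0.0117, -0.0305, 0.0021, np.float64(-4.66)], [0.0142, -0.0294, 0.0021, np.float64(-4.66)], [0.0165, -0.0282, 0.0021, np.float64(-4.66)]]
[[0.0187, -0.0267, 0.0021, np.float64(-4.66)], [0.0209, -0.0251, 0.0021, np.float64(-4.66)], [0.0228, -0.0234, 0.0021, np.float64(-4.66)], [0.0247, -0.0214, 0.0021, np.float64(-4.66)], [0.0263, -0.0193, 0.0021, np.float64(-4.66)]]
[[0.0278, -0.0171, 0.0021, np.float64(-4.66)], [0.0291, -0.0148, 0.0021, np.float64(-4.66)], [0.0302, -0.0124, 0.0021, np.float64(-4.66)], [0.0311, -0.0099, 0.0021, np.float64(-4.66)]]
```

```bash
python3 -m pendant '[[0.007,-0.032,0.002,-4.7],[0.009,-0.031,0.002,-4.7],[0.012,-0.031,0.002,-4.7],[0.014,-0.029,0.002,-4.7],[0.017,-0.028,0.002,-4.7]]'
python3 -m pendant '[[0.019,-0.027,0.002,-4.7],[0.021,-0.025,0.002,-4.7],[0.023,-0.023,0.002,-4.7],[0.025,-0.021,0.002,-4.7],[0.026,-0.019,0.002,-4.7]]'
python3 -c "
from h import *
plan([.541,.223,.2],48.6,5)"
```

```text
time_s: 2.8
eef_pos: [0.4024, -0.0258, 0.2207]
eef_rot: [3.129, 0.223, 0.01]
wrist_force: [0.3, -0.7, 0.5]
grip_width: 1.001
time_s: 3.22
eef_pos: [0.4781, 0.1293, 0.2113]
eef_rot: [3.006, 0.89, 0.014]
wrist_force: [0.7, -0.9, -0.2]
grip_width: 0.999
now [0.4781 0.1293 0.2113] a 32.97 tilt 0.64 f [ 0.7 -0.9 -0.2] g 0.999 t 3.22 q [ 0.1   0.17 -0.15  1.24 -0.01  1.09]
[[0.0208, -0.0089, 0.0023, np.float64(-3.13)], [0.0212, -0.0077, 0.0023, np.float64(-3.13)], [0.0216, -0.0066, 0.0023, np.float64(-3.13)], [0.0219, -0.0054, 0.0023, np.float64(-3.13)], [0.0222, -0.0042, 0.0023, np.float64(-3.13)]]
```

```bash
python3 -m pendant '[[0.021,-0.009,0.002,-3.1],[0.021,-0.008,0.002,-3.1],[0.022,-0.007,0.002,-3.1],[0.022,-0.005,0.002,-3.1],[0.022,-0.004,0.002,-3.1]]'
python3 -m pendant '[[0,0,0,0]]'
python3 - <<'E'
from h import *
p=snap('wrist','w1')
r=[]
for a,c in blobs(p,(3,150,100),(14,255,255),(0,0,640,480),60): X=atz(p,c,.072);r.append(X);print(a,c.round(1),X.round(4))
for nm in('ears','roller'):
    for d in tip_of(p,nm): print(nm,d['uv'],d['confidence'],atz(p,d['uv'],.065 if nm=='ears' else 0).round(4))
plan([.541,.223,.2],48.6,5)
E
```

```text
time_s: 3.63
eef_pos: [0.5427, 0.2328, 0.2009]
eef_rot: [2.844, 1.316, 0.013]
wrist_force: [0.4, -0.2, 0.4]
grip_width: 1.002
time_s: 3.72
eef_pos: [0.5441, 0.2355, 0.1997]
eef_rot: [2.841, 1.324, 0.013]
wrist_force: [-0.2, -0.2, -0.7]
grip_width: 1.003
1238 [264.5  39. ] [0.4412 0.2787 0.072 ]
315 [258. 226.] [0.521  0.2003 0.072 ]
240 [353.2 229.1] [0.5626 0.2464 0.072 ]
94 [366.2 350.9] [0.6386 0.1969 0.072 ]
ears [391.0, 336.1] 0.68 [0.6445 0.2159 0.065 ]
ears [308.1, 225.4] 0.57 [0.543  0.2241 0.065 ]
roller [383.6, 311.0] 0.88 [0.6569 0.2109 0.    ]
roller [308.2, 205.3] 0.67 [0.5425 0.222  0.    ]
now [0.5424 0.2327 0.2005] a 49.64 tilt 0.63 f [-0.8 -0.3  0.4] g 1.001 t 3.87 q [ 0.27  0.33  0.05  1.28 -0.01  0.97]
[[-0.0016, 0.001, 0.0001, np.float64(0.21)], [-0.0016, 0.0011, 0.0001, np.float64(0.21)], [-0.0016, 0.0011, 0.0001, np.float64(0.21)], [-0.0016, 0.0011, 0.0001, np.float64(0.21)], [-0.0016, 0.0011, 0.0001, np.float64(0.21)]]
```

View pics/w1.png

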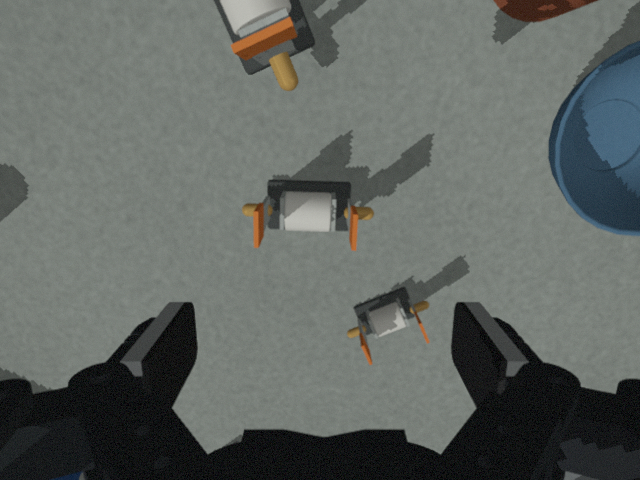

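```bash
python3 -c "
from h import *
plan([.542,.2234,.1],48.2,5)"
```

```text
now [0.5424 0.2327 0.2005] a 49.64 tilt 0.63 f [-0.8 -0.3  0.4] g 1.001 t 3.87 q [ 0.27  0.33  0.05  1.28 -0.01  0.97]
[[-0.0015, 0.0011, 0.0201, np.float64(0.29)], [-0.0015, 0.0012, 0.0201, np.float64(0.29)], [-0.0014, 0.0012, 0.0201, np.float64(0.29)], [-0.0014, 0.0012, 0.0201, np.float64(0.29)], [-0.0014, 0.0012, 0.0201, np.float64(0.29)]]
```

```bash
python3 -m pendant '[[-0.002,0.001,0.02,0.3],[-0.002,0.001,0.02,0.3],[-0.002,0.001,0.02,0.3],[-0.001,0.001,0.02,0.3],[-0.001,0.001,0.02,0.3]]'
python3 -m pendant '[[0,0,0,0],[0,0,0,0]]'
python3 - <<'E'
from h import *
p=snap('wrist','w2')
r=[]
for a,c in blobs(p,(3,150,100),(14,255,255),(0,0,640,480),60): X=atz(p,c,.070);r.append(X);print(a,c.round(1),X.round(4))
plan([.542,.2234,.1],48.2,1)
E
```

```text
time_s: 4.28
eef_pos: [0.5426, 0.219, 0.1045]
eef_rot: [2.865, 1.264, 0.03]
wrist_force: [1.1, 0.3, -0.6]
grip_width: 0.998
time_s: 4.45
eef_pos: [0.54, 0.2163, 0.1021]
eef_rot: [2.868, 1.258, 0.021]
wrist_force: [-0.5, -0.1, 0.4]
grip_width: 0.998
93 [235.3   2.2] [0.4413 0.2647 0.07  ]
932 [408.  265.5] [0.5626 0.2461 0.07  ]
730 [264.3 268.5] [0.5214 0.1995 0.07  ]
192 [424.9 431. ] [0.6349 0.1972 0.07  ]
now [0.54   0.2163 0.1022] a 47.38 tilt 0.96 f [-0.1  0.9 -0.5] g 0.997 t 4.5 q [ 0.24  0.37 -0.16  1.03 -0.01  0.98]
[[0.0066, -0.0033, 0.0022, np.float64(-0.82)]]
```

View pics/w2.png

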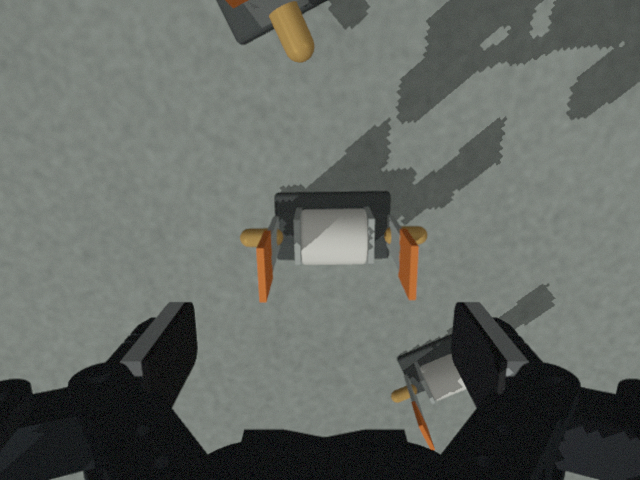

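```bash
python3 -m pendant '[[0.006,-0.003,0.001,-0.9],[0,0,0,0]]'; python3 -c "
from h import *
plan([.542,.2230,.045],48.4,4)"
```

```text
time_s: 4.67
eef_pos: [0.5428, 0.2227, 0.1038]
eef_rot: [2.857, 1.28, 0.026]
wrist_force: [0.2, 0.0, -0.3]
grip_width: 0.997
now [0.5428 0.2227 0.1038] a 48.28 tilt 1.12 f [ 0.2  0.  -0.3] g 0.997 t 4.67 q [ 0.25  0.37 -0.14  1.03 -0.01  0.98]
[[-0.0001, -0.0002, 0.0147, np.float64(-0.03)], [-0.0001, -0.0002, 0.0147, np.float64(-0.03)], [-0.0001, -0.0002, 0.0147, np.float64(-0.03)], [-0.0001, -0.0002, 0.0147, np.float64(-0.03)]]
```

```bash
python3 -m pendant '[[0,0,0.014,0],[0,0,0.014,0],[0,0,0.014,0]]'; python3 -m pendant '[[0,0,0,0]]'; python3 -c "
from h import *
M=Ro.from_rotvec(telemetry.read_state()['eef_rot']).as_matrix(); print(M[:,2].round(4))
plan([.542,.2230,.045],48.4,1)"
```

```text
time_s: 4.92
eef_pos: [0.5476, 0.2246, 0.0676]
eef_rot: [2.854, 1.282, 0.044]
wrist_force: [0.8, 1.4, 1.0]
grip_width: 0.999
time_s: 5.0
eef_pos: [0.547, 0.2247, 0.0663]
eef_rot: [2.854, 1.283, 0.041]
wrist_force: [-0.8, 0.2, 0.2]
grip_width: 1.002
[ 2.930e-02 -4.000e-04 -9.996e-01]
now [0.547  0.2247 0.0663] a 48.41 tilt 1.68 f [-0.8  0.2  0.2] g 1.002 t 5.0 q [ 0.25  0.4  -0.2   0.94 -0.01  0.98]
[[-0.0046, -0.0026, 0.0213, np.float64(0.01)]]
```

```bash
python3 -m pendant '[[-0.004,-0.003,0.007,0],[0,0,0.007,0],[-0.001,0,0.007,0],[0,0,0,0]]'
python3 - <<'E'
from h import *
p=snap('wrist','w3');s=snap('side','s3')
M=Ro.from_rotvec(telemetry.read_state()['eef_rot']).as_matrix(); print(M[:,2].round(4))
plan([.542,.2230,.045],48.4,1)
cv2.imwrite('pics/s3c.png',cv2.resize(s['image'][220:360,220:400,::-1],(720,560)))
E
```

```text
time_s: 5.33
eef_pos: [0.5431, 0.2238, 0.0467]
eef_rot: [2.852, 1.284, 0.048]
wrist_force: [-0.0, 0.4, -0.8]
grip_width: 1.002
[ 0.0349  0.0011 -0.9994]
now [0.5438 0.224  0.0478] a 48.48 tilt 2.0 f [0.5 0.  0.8] g 0.999 t 5.43 q [ 0.25  0.41 -0.24  0.88 -0.01  0.98]
[[-0.0019, -0.0007, 0.0028, np.float64(0.08)]]
```

View pics/w3.png

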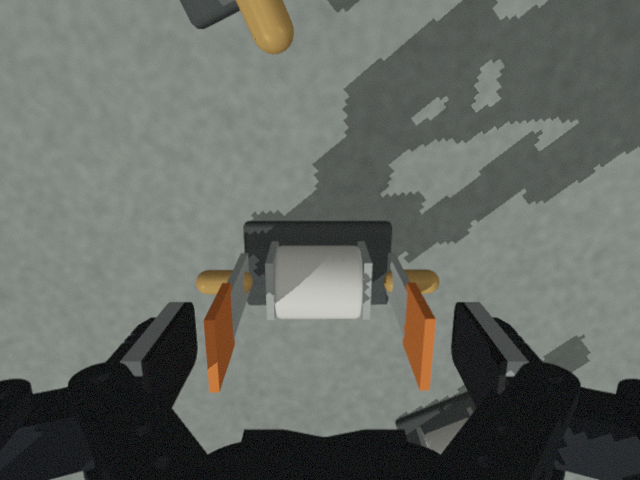

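View pics/s3c.png

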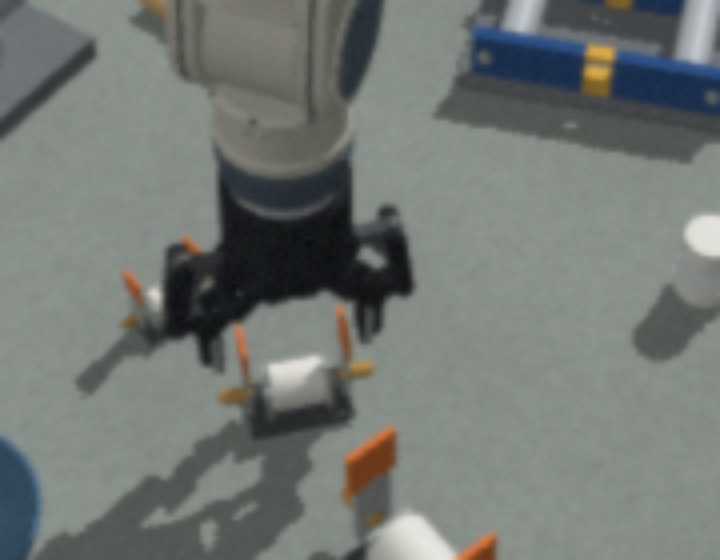

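```bash
python3 -m pendant '[[-0.002,-0.001,0.004,0],[-0.001,0,0.001,0]]'; python3 -m pendant '[[0,0,0,0],[0,0,0,0],[0,0,0,0],[0,0,0,0],[0,0,0,0]]' 0
python3 - <<'E'
from h import *
p=snap('wrist','w4');s=snap('side','s4')
plan([.542,.2230,.045],48.4,1)
cv2.imwrite('pics/s4c.png',cv2.resize(s['image'][220:360,220:400,::-1],(720,560)))
E
```

```text
time_s: 5.6
eef_pos: [0.5417, 0.2225, 0.0433]
eef_rot: [2.852, 1.284, 0.053]
wrist_force: [-0.3, 1.4, -0.9]
grip_width: 1.005
time_s: 6.02
eef_pos: [0.5419, 0.2222, 0.0473]
eef_rot: [2.851, 1.283, 0.057]
wrist_force: [-0.3, -0.3, -5.9]
grip_width: 0.509
now [0.5423 0.2223 0.0468] a 48.47 tilt 2.29 f [-0.6  0.   4.2] g 0.511 t 6.12 q [ 0.25  0.41 -0.25  0.87 -0.01  0.98]
[[0.0003, -0.0006, 0.0018, np.float64(0.07)]]
```

View pics/w4.png

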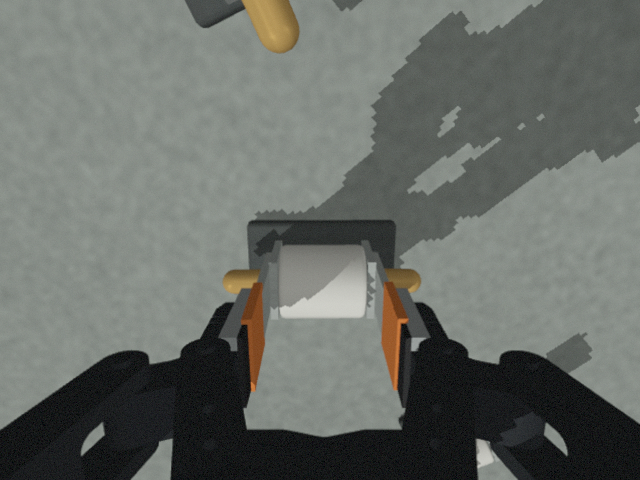

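View pics/s4c.png

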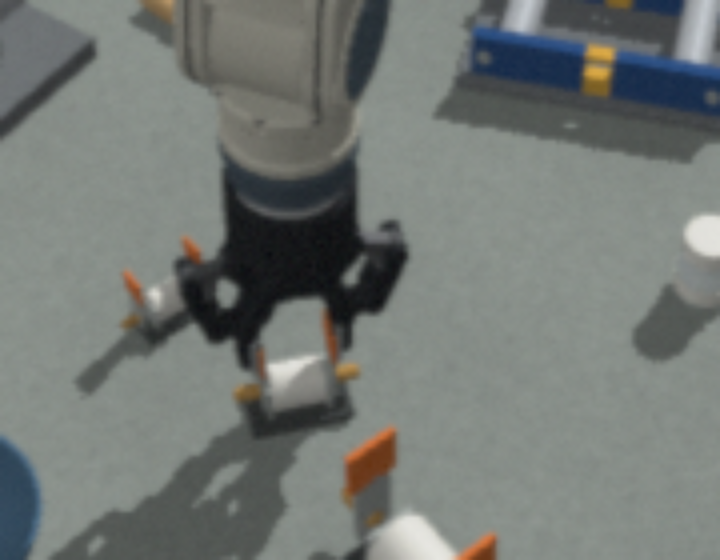

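```bash
python3 -m pendant '[[0,0,-0.01,0],[0,0,-0.02,0],[0,0,-0.03,0],[0,0,-0.03,0],[0,0,-0.015,0]]' 0
python3 - <<'E'
from h import *
plan([.537,-.168,.15],109.6,15)
p=snap('wrist','w5')
E
```

```text
time_s: 6.53
eef_pos: [0.5343, 0.2212, 0.1502]
eef_rot: [2.854, 1.284, 0.035]
wrist_force: [0.0, -0.6, -4.9]
grip_width: 0.508
now [0.5343 0.2212 0.1502] a 48.45 tilt 1.46 f [ 0.  -0.6 -4.9] g 0.508 t 6.53 q [ 0.25  0.33 -0.09  1.13 -0.01  0.98]
[[-0.0193, 0.0173, 0.0, np.float64(-4.08)], [-0.0205, 0.0159, 0.0, np.float64(-4.08)], [-0.0216, 0.0144, 0.0, np.float64(-4.08)], [-0.0225, 0.0129, 0.0, np.float64(-4.08)], [-0.0234, 0.0112, 0.0, np.float64(-4.08)]]
[[-0.0241, 0.0095, 0.0, np.float64(-4.08)], [-0.0248, 0.0078, 0.0, np.float64(-4.08)], [-0.0252, 0.006, 0.0, np.float64(-4.08)], [-0.0256, 0.0042, 0.0, np.float64(-4.08)], [-0.0258, 0.0024, 0.0, np.float64(-4.08)]]
[[-0.0259, 0.0005, 0.0, np.float64(-4.08)], [-0.0259, -0.0013, 0.0, np.float64(-4.08)], [-0.0258, -0.0032, 0.0, np.float64(-4.08)], [-0.0255, -0.005, 0.0, np.float64(-4.08)], [-0.025, -0.0068, 0.0, np.float64(-4.08)]]
```

View pics/w5.png

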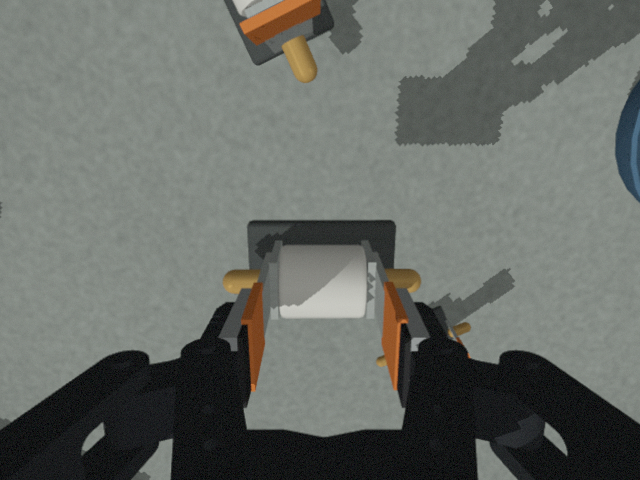

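Lifted; the unit keeps exactly the same place in the gripper (foot plate at rows 220–260, cols 248–396). Carry it to the frame.

```bash
python3 -m pendant '[[-0.019,0.017,0,-4.1],[-0.02,0.016,0,-4.1],[-0.022,0.014,0,-4.1],[-0.022,0.013,0,-4.1],[-0.023,0.011,0,-4.1]]'
python3 -m pendant '[[-0.024,0.01,0,-4.1],[-0.025,0.008,0,-4.1],[-0.025,0.006,0,-4.1],[-0.026,0.004,0,-4.1],[-0.026,0.002,0,-4.1]]'
python3 -c "
from h import *
plan([.537,-.168,.15],109.6,5)"
```

```text
time_s: 7.0
eef_pos: [0.5362, 0.0941, 0.1513]
eef_rot: [2.559, 1.797, 0.038]
wrist_force: [0.1, -0.0, -6.1]
grip_width: 0.511
time_s: 7.42
eef_pos: [0.5384, -0.0419, 0.1467]
eef_rot: [2.178, 2.246, 0.027]
wrist_force: [1.1, 1.1, -5.6]
grip_width: 0.508
now [ 0.5384 -0.0419  0.1467] a 91.77 tilt 1.26 f [ 1.1  1.1 -5.6] g 0.508 t 7.42 q [-0.24  0.27 -0.19  1.1   0.01 -0.27]
[[-0.0252, -0.0011, -0.0007, np.float64(-3.57)], [-0.0251, -0.0026, -0.0007, np.float64(-3.57)], [-0.0249, -0.0042, -0.0007, np.float64(-3.57)], [-0.0246, -0.0057, -0.0007, np.float64(-3.57)], [-0.0242, -0.0072, -0.0007, np.float64(-3.57)]]
```

```bash
python3 -m pendant '[[-0.025,-0.001,-0.001,-3.5],[-0.025,-0.003,-0.001,-3.5],[-0.025,-0.004,-0.001,-3.5],[-0.023,-0.006,-0.001,-3.5],[-0.015,-0.004,0,-3]]'
python3 -m pendant '[[0,0,0,0],[0,0,0,0]]'
python3 - <<'E'
from h import *
plan([.537,-.168,.15],109.6,1)
p=snap('wrist','w6')
for a,c in blobs(p,(15,120,100),(30,255,255),(0,0,640,480),60): print(a,c.round(1),atz(p,c,.048).round(4))
E
```

```text
time_s: 7.83
eef_pos: [0.5345, -0.1638, 0.1454]
eef_rot: [1.805, 2.56, 0.021]
wrist_force: [-0.4, 0.9, -5.2]
grip_width: 0.508
time_s: 8.0
eef_pos: [0.5337, -0.1673, 0.1433]
eef_rot: [1.809, 2.561, 0.019]
wrist_force: [-0.0, -0.1, -6.1]
grip_width: 0.509
now [ 0.5337 -0.1673  0.1433] a 109.54 tilt 0.79 f [-0.  -0.1 -6.1] g 0.509 t 8.0 q [-0.46  0.31 -0.14  1.12  0.01 -0.8 ]
[[-0.0017, 0.0029, -0.0067, np.float64(-0.06)]]
920 [234.3 234.4] [ 0.5523 -0.2158  0.048 ]
697 [403.1 234.8] [ 0.52  -0.124  0.048]
490 [405.4 279.5] [ 0.5453 -0.112   0.048 ]
609 [240.1 279.4] [ 0.5781 -0.2047  0.048 ]
265 [ 92.7 437.8] [ 0.7189 -0.2644  0.048 ]
62 [145.3 466.4] [ 0.7305 -0.2264  0.048 ]
```

View pics/w6.png

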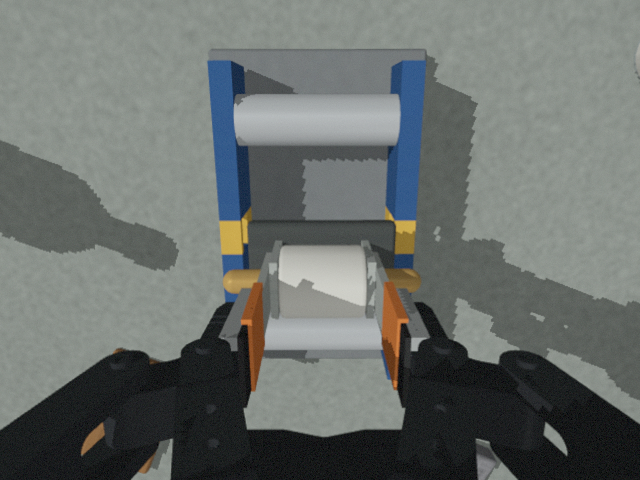

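Run:
```python
from h import *
i=cv2.imread('pics/w6.png')
cv2.imwrite('pics/w6c.png',np.hstack([cv2.resize(i[180:300,200:280],(400,600),interpolation=0),cv2.resize(i[180:300,360:440],(400,600),interpolation=0)]))
```

```text
(no output)
```

View pics/w6c.png

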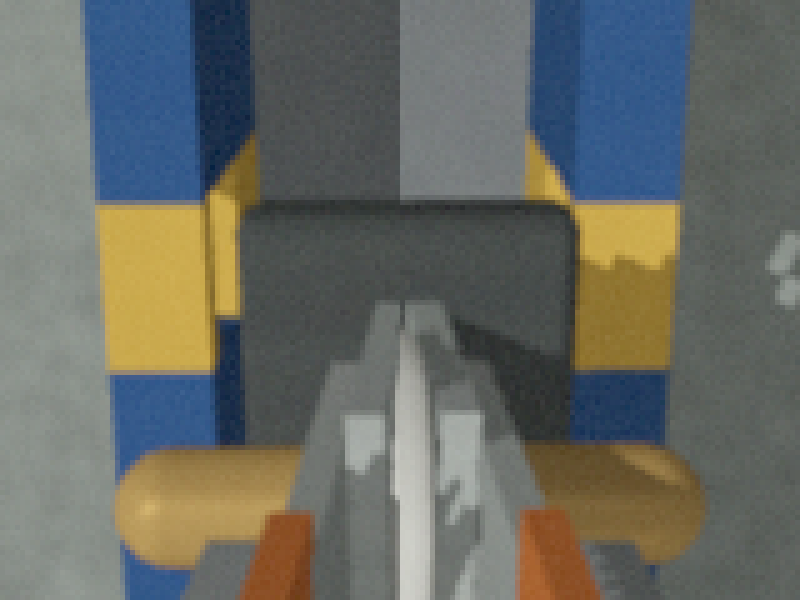

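Run:
```python
from h import *
p=snap('wrist')
def rep(n,a,b,z):
    A=atz(p,a,z);B=atz(p,b,z);d=B-A;print(n,((A+B)/2).round(4),np.linalg.norm(d).round(4),np.degrees(np.arctan2(d[1],d[0])).round(2)); return (A+B)/2
w=telemetry.read_state();e=w['eef_pos'];M=Ro.from_rotvec(w['eef_rot']).as_matrix();print(e,M[:,2].round(3))
f=rep('frame',(231.3,237.5),(404.9,237.2),.048)
for dz in(0,.005,-.005):
  u=rep('pins',(223,281.4),(421,281),e[2]-.047+.024+dz)
print('tool under-axis at pins', e+M[:,2]*.023)
rep('footfar',(248,221.5),(395.5,221.5),e[2]-.047+.007)
```

```text
[ 0.53383285 -0.16643722  0.14347872] [ 0.012  0.006 -1.   ]
frame [ 0.5378 -0.1695  0.048 ] 0.1002 109.64
pins [ 0.5338 -0.1684  0.1205] 0.0818 109.64
pins [ 0.5318 -0.1691  0.1255] 0.0793 109.64
pins [ 0.5358 -0.1677  0.1155] 0.0843 109.64
tool under-axis at pins [ 0.53411665 -0.16629394  0.12048092]
footfar [ 0.5141 -0.1755  0.1035] 0.0645 109.54
```

```bash
python3 -m pendant '[[-0.002,0.003,0.01,0],[0,0,0.01,0],[0,0,0.01,0],[0,0,0,0]]'
python3 - <<'E'
from h import *
p=snap('wrist','w7')
i=p['image'][:,:,::-1]
w=telemetry.read_state();print(w['eef_pos'].round(4),Ro.from_rotvec(w['eef_rot']).as_matrix()[:,2].round(3))
cv2.imwrite('pics/w7c.png',np.hstack([cv2.resize(i[200:320,190:270],(400,600),interpolation=0),cv2.resize(i[200:320,370:450],(400,600),interpolation=0)]))
E
```

```text
time_s: 8.43
eef_pos: [0.5382, -0.1638, 0.1102]
eef_rot: [1.806, 2.564, 0.02]
wrist_force: [-0.5, 0.1, -5.4]
grip_width: 0.51
[ 0.5384 -0.1639  0.111 ] [ 0.013  0.007 -1.   ]
```

View pics/w7c.png

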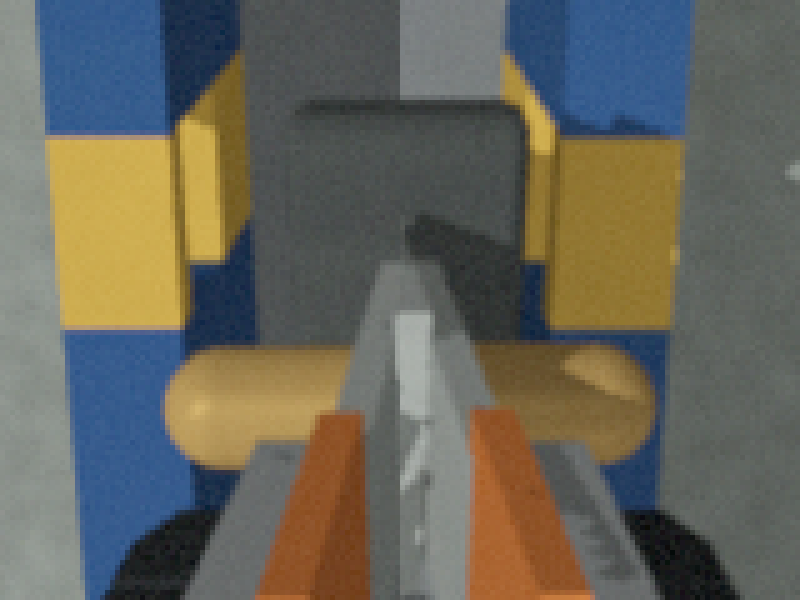

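```bash
cat >> h.py <<'E'
def meas(p,fa,fb,pa,pb,off=.047):
    w=telemetry.read_state();e=w['eef_pos'];M=Ro.from_rotvec(w['eef_rot']).as_matrix()
    def rep(n,a,b,z):
        A=atz(p,a,z);B=atz(p,b,z);d=B-A;h=np.arctan2(d[1],d[0]);print(n,((A+B)/2).round(4),np.linalg.norm(d).round(4),np.degrees(h).round(2));return (A+B)/2,h
    f,hf=rep('frame',fa,fb,.048);u,hu=rep('pins',pa,pb,e[2]-off+.024)
    d=f-u;a=np.arctan2(M[1,0],M[0,0])
    print('e',e.round(4),'move tool x %.4f y %.4f turn %.2f'%(d[0]*np.cos(a)+d[1]*np.sin(a),d[0]*np.sin(a)-d[1]*np.cos(a),-np.degrees(hf-hu)))
E
python3 - <<'E'
from h import *
p=snap('wrist')
meas(p,(213.6,246.5),(412.95,246.7),(222.8,281.4),(421,281))
E
```

```text
frame [ 0.5384 -0.1698  0.048 ] 0.1 109.6
pins [ 0.5382 -0.1653  0.089 ] 0.0816 109.77
e [ 0.5387 -0.1643  0.112 ] move tool x -0.0044 y -0.0014 turn 0.17
```

```bash
python3 -m pendant '[[-0.005,-0.001,0.005,0],[0,0,0.005,0],[0,0,0,0]]'
python3 - <<'E'
from h import *
p=snap('wrist','w8')
i=p['image'][:,:,::-1]
w=telemetry.read_state();print(w['eef_pos'].round(4),Ro.from_rotvec(w['eef_rot']).as_matrix()[:,2].round(3))
cv2.imwrite('pics/w8c.png',np.hstack([cv2.resize(i[200:320,190:270],(400,600),interpolation=0),cv2.resize(i[200:320,370:450],(400,600),interpolation=0)]))
E
```

```text
time_s: 8.78
eef_pos: [0.5404, -0.1692, 0.102]
eef_rot: [1.802, 2.562, 0.021]
wrist_force: [0.2, -0.1, -4.8]
grip_width: 0.509
[ 0.5406 -0.1693  0.1024] [ 0.016  0.005 -1.   ]
```

View pics/w8c.png

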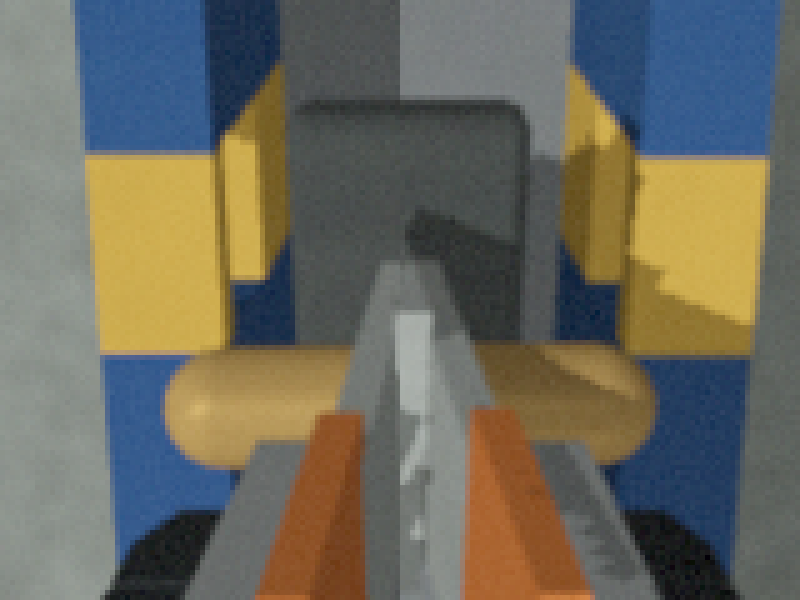

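Run:
```python
from h import *
p=snap('wrist')
meas(p,(221.45,250.9),(429.5,251.3),(222.8,281.4),(421,281))
```

```text
frame [ 0.5383 -0.1699  0.048 ] 0.1003 109.66
pins [ 0.5408 -0.1707  0.0797] 0.0819 109.9
e [ 0.5407 -0.1694  0.1027] move tool x 0.0016 y -0.0021 turn 0.24
```

```bash
python3 -m pendant '[[0.002,-0.003,0,0.2],[0,0,0.004,0],[0,0,0.004,0],[0,0,0.004,0],[0,0,0,0]]'
python3 - <<'E'
from h import *
p=snap('wrist','w9')
i=p['image'][:,:,::-1]
w=telemetry.read_state();print(w['eef_pos'].round(4),Ro.from_rotvec(w['eef_rot']).as_matrix()[:,2].round(3))
cv2.imwrite('pics/w9c.png',np.hstack([cv2.resize(i[200:320,190:270],(400,600),interpolation=0),cv2.resize(i[200:320,370:450],(400,600),interpolation=0)]))
E
```

```text
time_s: 9.3
eef_pos: [0.5372, -0.1686, 0.0905]
eef_rot: [1.806, 2.556, 0.021]
wrist_force: [0.0, -0.2, -4.8]
grip_width: 0.51
[ 0.5373 -0.1686  0.0908] [ 0.018  0.004 -1.   ]
```

View pics/w9c.png

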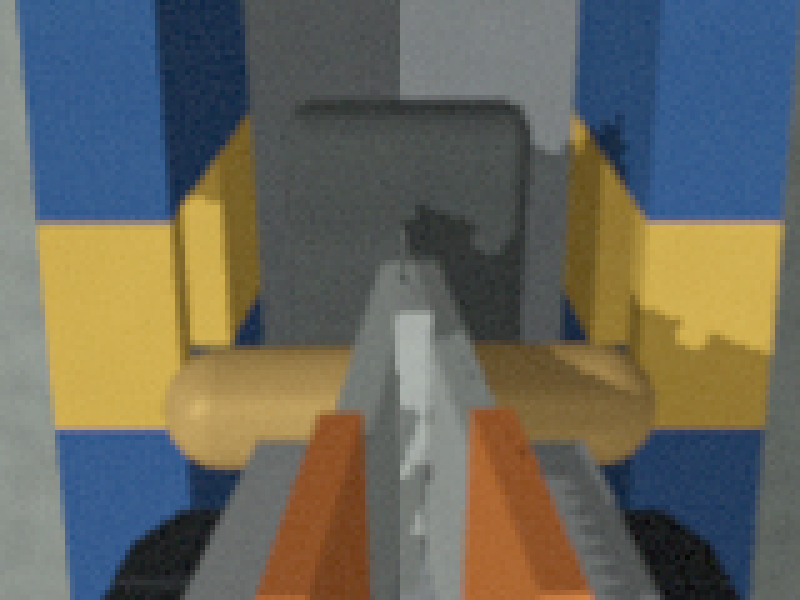

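Run:
```python
from h import *
p=snap('wrist')
meas(p,(212.6,265.3),(431.7,265.2),(222.8,281.4),(421,281))
```

```text
frame [ 0.5383 -0.1698  0.048 ] 0.1004 109.59
pins [ 0.5376 -0.17    0.0681] 0.0819 109.69
e [ 0.5375 -0.1687  0.0911] move tool x -0.0000 y 0.0007 turn 0.10
```

```bash
python3 -m pendant '[[0,0,0.005,0],[0,0,0.005,0],[0,0,0.005,0],[0,0,0,0]]'
python3 - <<'E'
from h import *
p=snap('wrist','w10')
i=p['image'][:,:,::-1]
w=telemetry.read_state();print(w['eef_pos'].round(4),Ro.from_rotvec(w['eef_rot']).as_matrix()[:,2].round(3))
cv2.imwrite('pics/w10c.png',np.hstack([cv2.resize(i[210:330,190:270],(400,600),interpolation=0),cv2.resize(i[210:330,370:450],(400,600),interpolation=0)]))
E
```

```text
time_s: 9.73
eef_pos: [0.5381, -0.1688, 0.0749]
eef_rot: [1.805, 2.555, 0.022]
wrist_force: [-0.3, 0.1, -5.1]
grip_width: 0.51
[ 0.5383 -0.1688  0.0753] [ 0.019  0.004 -1.   ]
```

View pics/w10c.png

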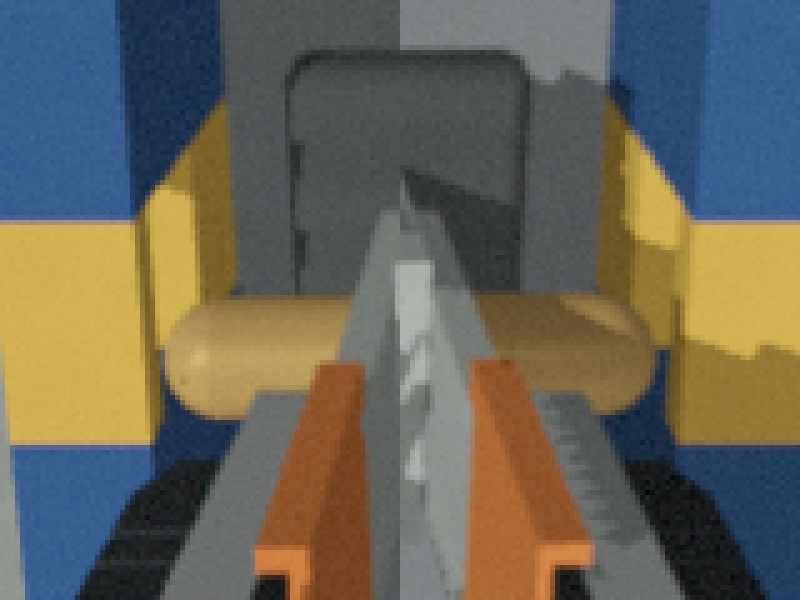

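Run:
```python
from h import *
p=snap('wrist')
meas(p,(218.8,276.6),(426.7,276.6),(222.9,281.4),(421,281))
```

```text
frame [ 0.5383 -0.17    0.048 ] 0.088 109.59
pins [ 0.5385 -0.1702  0.0527] 0.0818 109.72
e [ 0.5384 -0.1689  0.0757] move tool x 0.0003 y -0.0001 turn 0.13
```

```bash
python3 -m pendant '[[0,0,0.006,0],[0,0,0.006,0],[0,0,0.005,0],[0,0,0,0],[0,0,0,0]]'
python3 - <<'E'
from h import *
p=snap('wrist','w11')
i=p['image'][:,:,::-1]
w=telemetry.read_state();print(w['eef_pos'].round(4),w['wrist_force'].round(1),Ro.from_rotvec(w['eef_rot']).as_matrix()[:,2].round(3))
E
```

```text
time_s: 10.25
eef_pos: [0.5392, -0.1691, 0.0572]
eef_rot: [1.804, 2.553, 0.022]
wrist_force: [0.8, -0.8, 2.2]
grip_width: 0.51
[ 0.5393 -0.1691  0.0574] [-1.2  0.5 -3.6] [ 0.021  0.003 -1.   ]
```

View pics/w11.png

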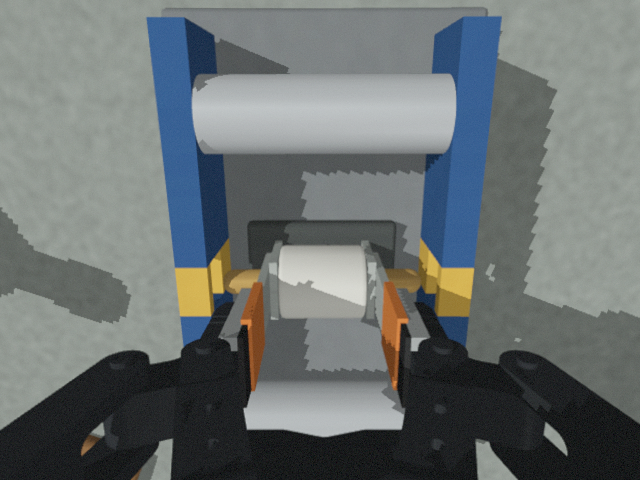

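```bash
python3 -m pendant '[[0,0,0.001,0],[0,0,0,0]]'; python3 -m pendant '[[0,0,0.001,0],[0,0,0,0]]'
```

```text
time_s: 10.47
eef_pos: [0.5394, -0.1692, 0.0575]
eef_rot: [1.803, 2.553, 0.023]
wrist_force: [0.3, 0.7, -4.8]
grip_width: 0.512
time_s: 10.63
eef_pos: [0.5396, -0.1693, 0.0575]
eef_rot: [1.803, 2.552, 0.023]
wrist_force: [-0.2, 0.6, -3.3]
grip_width: 0.509
```

```bash
python3 -m pendant '[[0,-0.001,0.003,0],[0,0,0,0]]'
```

```text
time_s: 10.8
eef_pos: [0.5402, -0.1698, 0.0574]
eef_rot: [1.8, 2.548, 0.026]
wrist_force: [-0.9, -0.4, -5.7]
grip_width: 0.508
```

```bash
python3 -m pendant '[[0,0,0,0],[0,0,0,0],[0,0,0,0],[0,0,0,0]]' 1
python3 - <<'E'
from h import *
p=snap('wrist','w12');s=snap('side','s12')
cv2.imwrite('pics/s12c.png',cv2.resize(s['image'][160:280,290:450,::-1],(720,540)))
E
```

```text
time_s: 11.13
eef_pos: [0.5407, -0.1702, 0.0573]
eef_rot: [1.799, 2.547, 0.026]
wrist_force: [-0.3, 0.2, 0.5]
grip_width: 0.997
```

View pics/w12.png

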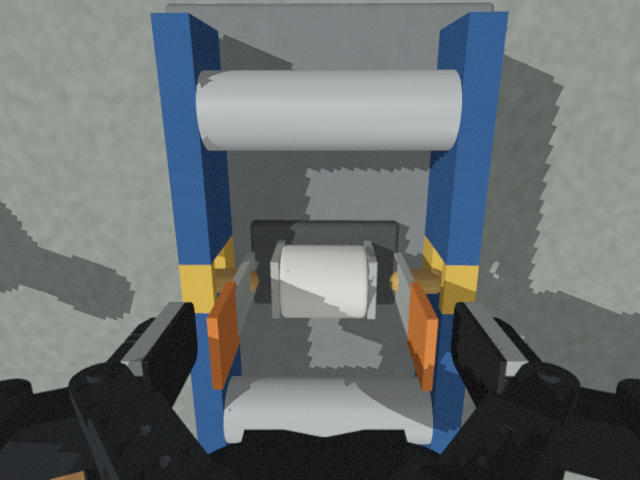

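View pics/s12c.png

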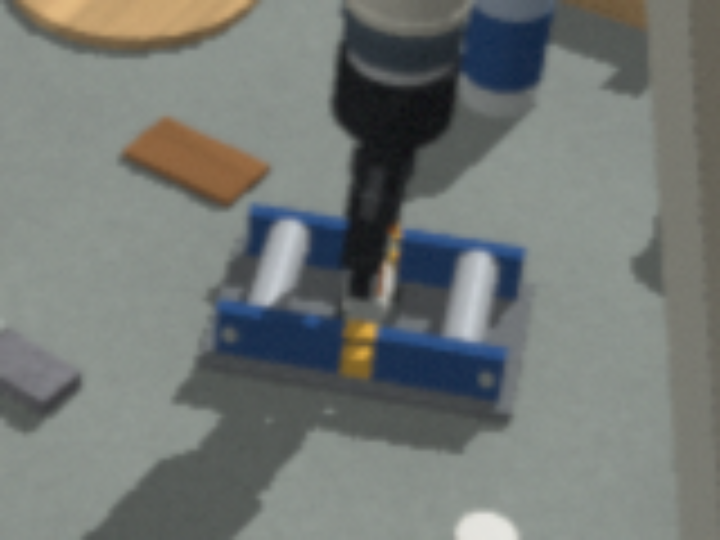

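```bash
python3 -m pendant '[[0,0,-0.01,0],[0,0,-0.02,0],[0,0,-0.03,0],[0,0,-0.03,0],[0,0,0,0]]'
python3 - <<'E'
from h import *
p=snap('wrist','w13');t=snap('top')
r=[]
for a,c in blobs(p,(3,150,100),(14,255,255),(0,0,640,480),60): X=atz(p,c,.075);r.append(X);print(a,c.round(1),X.round(4))
d=r[1]-r[0];print(np.degrees(np.arctan2(d[1],d[0])),np.linalg.norm(d),(r[0]+r[1])/2)
for a,c in blobs(t,(3,150,100),(14,255,255),(355,225,430,325)): print('top',a,c.round(1),atz(t,c,.08).round(4))
print(telemetry.read_state()['eef_pos'])
E
```

```text
time_s: 11.65
eef_pos: [0.5374, -0.17, 0.1521]
eef_rot: [1.8, 2.549, 0.025]
wrist_force: [1.3, 0.3, -0.5]
grip_width: 1.001
617 [262.4 246.2] [ 0.5521 -0.201   0.075 ]
554 [381.3 246.4] [ 0.5307 -0.1408  0.075 ]
109.59436210542695 0.06384659064912011 [ 0.54141058 -0.17090671  0.075     ]
[ 0.53616793 -0.16936499  0.14785449]
```

View pics/w13.png

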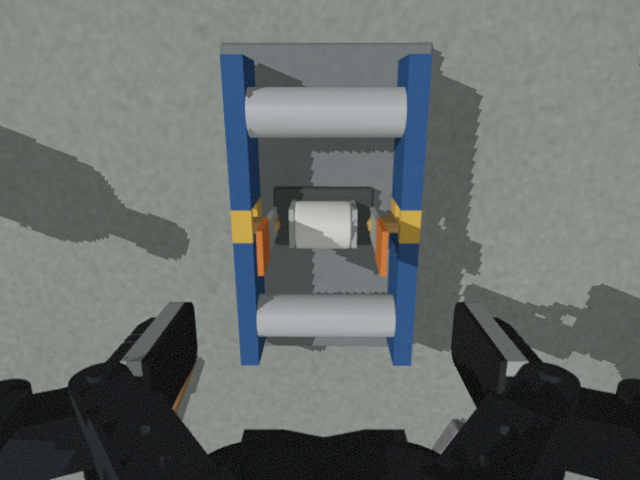

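Run:
```python
from h import *
p=snap('wrist');s=snap('side','s14');t=snap('top')
i=p['image'][:,:,::-1]
np.set_printoptions(suppress=True)
w=telemetry.read_state();print(w['eef_pos'].round(4))
import pickle;pickle.dump({k:p[k] for k in('fx','fy','cx','cy','k1','R','t')},open('p.pkl','wb'))
cv2.imwrite('pics/w14c.png',cv2.resize(i[170:290,225:425],(800,480),interpolation=0))
cv2.imwrite('pics/s14c.png',np.hstack([cv2.resize(s['image'][190:260,330:420,::-1],(400,480),interpolation=3),cv2.resize(t['image'][220:325,350:435,::-1],(390,480),interpolation=3)]))
```

```text
[ 0.535  -0.1688  0.1451]
```

View pics/w14c.png

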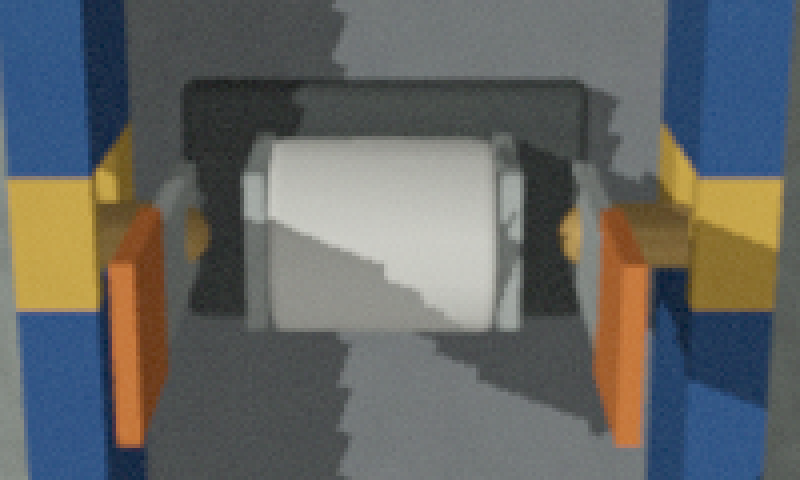

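View pics/s14c.png

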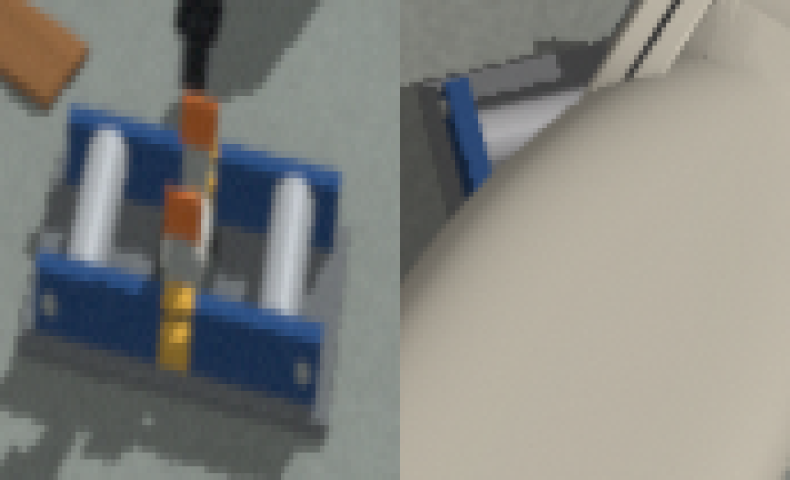

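Run:
```python
from h import *
import pickle;p=pickle.load(open('p.pkl','rb'))
P=lambda x,y,z:atz(p,(x/4+225-.4,y/4+170-.4),z)
f=(P(54,245,.048)+P(736,245,.048))/2;print(f,np.linalg.norm(P(54,245,.048)-P(736,245,.048)))
h=np.radians(109.6);Y=np.array([np.cos(h),np.sin(h),0]);X=np.array([np.sin(h),-np.cos(h),0])
def q(n,v): print(n,'along %.4f across %.4f'%((v-f)@X,(v-f)@Y))
for n,a,b,z in[('ear tops',(130,443),(629,443),.088),('foot far edge(expect -.020)',(185,82),(585,82),.0165),('foot near(+.020)',(190,316),(582,316),.0165),('roller sides',(258,235),(510,235),.035)]:
    A,B=P(*a,z),P(*b,z);q(n,(A+B)/2);d=B-A;print('   len',np.linalg.norm(d).round(4),np.degrees(np.arctan2(d[1],d[0])).round(2))
q('foot ctr',(P(185,82,.0165)+P(585,82,.0165)+P(190,316,.0165)+P(582,316,.0165))/4)
```

```text
[ 0.53796533 -0.17010897  0.048     ] 0.09990995912592067
ear tops along 0.0141 across -0.0017
   len 0.0632 109.64
foot far edge(expect -.020) along -0.0179 across -0.0017
   len 0.0644 109.59
foot near(+.020) along 0.0219 across -0.0017
   len 0.0658 109.62
roller sides along 0.0023 across -0.0017
   len 0.0389 109.61
foot ctr along 0.0020 across -0.0017
```

```bash
python3 -m pendant '[[0,0,-0.02,0],[0,0,0,0]]'; python3 -c "
from h import *
print(order.sign_off())"
```

```text
time_s: 12.07
eef_pos: [0.5334, -0.1683, 0.163]
eef_rot: [1.809, 2.56, 0.022]
wrist_force: [0.5, 0.0, 0.3]
grip_width: 0.998
the job is handed in; nothing more can be done
None
```

I pinched the middle-sized roller unit by its orange ears, carried it to the blue frame and lowered it onto the bed. I then let the pins spring out into both yellow recesses, lifted the arm clear and handed in at about 12 s.

My last checks came from the wrist and side pictures:

| Check | Measured | Limit |
|---|---|---|
| Offset along the frame | about 2.0 mm | 7 mm |
| Offset across the frame | about 1.7 mm | 4.5 mm |
| Unit's y axis against the frame's | within 0.1° | 0.12 rad (about 7°) |

- **Pins:** the ears' midlines are 63.2 mm apart, against 63 mm when free, so both pins are out. Both pins were seen entering their recesses.
- **Uprightness:** the foot plate and ear tops lie where an upright unit on the bed would put them. I did not measure the tilt itself.
- **Seating on the bed:** I judged this from the tool no longer going down at the expected height (57 mm) and from the foot plate's apparent size. The wrist force gave no clear sign of contact.
- **Gripper tilt:** the gripper was tilted by 1–2° during the work.
- **Top camera:** the arm hid the unit from the top camera at the end, so that view could not confirm the result.
- **Other things on the bench:** the arm kept clear of them, but I did not measure their positions again at the end.

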